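Load the pull-out show arm and hold it out for a customer

TASK

Stand the small wooden counting frame in the pocket of the pull-out show arm by sliding it straight down until it sits fully home, and let go of it. Then take the show arm's upright wooden grip, squeeze in the round button on its side to unlock it, and pull the show arm out past its first stop until it is fully out at the second stop. Finish while still holding the grip, with the show arm steady at its second stop (it slides back if let go) and the frame still seated in its pocket; leave the other things on the shelf where they are.

Things in the scene. Friction and masses are not known exactly. Their poses are not given: they have to be found in the camera images.
- show_frame: small upright one-piece counting frame of dark brown wood with two wires of black beads, loose, standing on the shelf: 80 mm long (own x), 22 mm thick (own y), 70 mm high (z); about 0.12 kg. Origin at the centre of its underside. The lowest 7 mm of its foot is stepped in to 76 x 18 mm. Either end may go first: a half turn about z makes no difference
- stand: dark wooden base plate 190 x 100 x 14 mm with a dark steel outer tube 32 mm thick lying along its x axis, fixed to the shelf; carries the whole pull-out show arm. Origin on the shelf, below the middle of the pocket as long as the arm is pushed in; the base plate reaches from x -75 to +115 mm. The arm pulls out level along the stand's own -x axis, towards the grip
- carrier: pale wooden head of the show arm, fixed to the innermost tube: pocket and upright grip, all above 40 mm. Its axes are parallel to the stand's; its origin is the stand's origin when the arm is pushed in and moves along the stand's -x as it is pulled out (120 mm in all)
- pocket (a point): centre of the pocket's inner floor, 85 mm above the shelf. The pocket is open at the top, inside 84 mm along x and 25.5 mm along y, with 4 mm walls 20 mm high and brass lips on them that flare outwards, their tops 28 mm above this floor (mouth there about 91 x 32 mm). Axes parallel to the stand's
- grip (a point): point on the middle of the upright pale wooden grip of the show arm, level with the button, 120 mm above the shelf and 100 mm from the pocket's middle towards the stand's -x. The grip is an upright post 22 mm along x, 30 mm along y, from 40 to 150 mm above the shelf, free on both y sides. Axes parallel to the stand's
- button_face (a point): outer face of the round brass button, 18 mm across, on the -y side of the grip at the height of point grip; it stands 5 mm proud of the wood when free and is pressed towards +y, so closing a gripper along y across the post at this point (35 mm wide, then 30 mm) presses it
- button (a joint): travel of the button in m: 0 free, 0.005 fully in. Spring, about 3 N to start and 6.3 N fully in; it springs out when let go. The arm is locked in the pushed-in position until the button is in by more than 0.003; press fully and keep squeezing while pulling
- inner_tube (a joint): slide of the inner tube in m: 0 pushed in, 0.06 at the first stop. It comes out first, at about 2 to 3 N, with a spring that draws it back
- middle_tube (a joint): slide of the middle tube in m: 0 pushed in, 0.06 at the second stop. It follows when the inner tube is at its stop, at about 6 to 7 N, with a spring that draws it back. The arm is fully out when both tubes read 0.06, the carrier then 120 mm from its start
- abacus: bystander: large flat wooden abacus with black beads, 240 x 160 x 26 mm, lying; origin under its centre
- coin_tray: bystander: round brass coin tray, 110 mm across, 18 mm high; origin under its centre
- clay_bead_a: bystander: painted clay bead 33 mm across, 24 mm high; origin under its centre
- clay_bead_b: bystander: painted clay bead 33 mm across, 24 mm high; origin under its centre
- comb: bystander: horn comb about 57 x 110 x 6 mm, lying; origin under its middle
- jar: bystander: amber glass jar with a brass cap, 64 mm across, 95 mm high; origin under its centre
- tin: bystander: plain metal tin 72 mm across, 85 mm high; origin under its centre
Mind the look-alikes: they are no part of the job. What is shaped like the stand but orange or red is not meant.

How it is judged:
By the outcome, as a careful person would: the job done as asked, in the order asked, and still so for the second after the job is handed in, while the arm keeps its last pose, push and grip.
It also fails if it takes over 54 s, if anything falls off the work surface, if the arm or the gripper's body presses on something with over 40 N, if the wrist force passes 120 N, or if a joint passes its speed limit or range.

ROBOT

A 6-joint arm with a two-finger parallel gripper is mounted at the origin on the work surface. World frame = base frame: x ahead of the robot, y to its left, z up, the work surface at z = 0. Lengths are in m, angles in rad, forces in N, time in s.
With the tool pointing down it reaches from about 0.3 to 0.775 m from the base axis. Payload 14.6 kg.
Tool frame: the origin (TCP) lies at the very end of the fingers, on their centre line; the grasp point (between the pads) lies ctrl.tcp_to_grasp behind it (ctrl.tcp_to_grasp is the distance from the TCP to the grasp point, in m); x points along the fingers, y is the direction in which the jaws open and shut, and the axes are right-handed (so a half turn about x gives the same grasp; the last joint's range is limited). The gripper opens to 94 mm and grips with 3 to 60 N. Pads are 16 mm wide; open, the fingers measure 119 mm over their backs; the gripper's body (75 mm by 177 mm) begins 78 mm behind the grasp point.
Start: joints at [-1.328, 0.3, 1.521, -0, 1.321, -0.067], TCP at [0.168, -0.524, 0.205] pointing down, gripper open.
Joint ranges: [-3.03, 3.03], [-0.79, 2.21], [0.23, 2.52], [-1.04, 4.18], [0, 3.07], [-2.55, 2.55]. Speed limits (rad/s): [2.22, 2.22, 2.57, 3.14, 3.14, 3.14].

INTERFACE

Orientations are given as [roll, pitch, yaw] about the fixed x, y, z axes, in that order (R = Rz(yaw) Ry(pitch) Rx(roll)).
In Python, from station import ctrl gives the robot as it stands.
- The arm moves only by the tool play_rows, never from a script. Its argument "increments" is a list that holds one entry, the list of rows, each a list of 5 numbers: the closure in counts, from 0 (fully open) to 255 (shut), then the shift along the tool's x, y, z in cm, then the turn about the tool's x in degrees. A call has 1 to 12 rows; each row shifts and turns the commanded pose from where the row before left it, along the tool's axes as they then stand; what a row does not reach is not made up. A row lasts 1/12 s, in which the tool goes at most 41.7 mm and 7.16 degrees, less where a joint would pass 70% of its speed; a pose out of reach is approached as far as the arm can. A call is refused whole if a number of a shift passes 4.17 or a number of a turn 7.16, either way. A call with a gripper value outside its range is refused whole. The fingers move at their own pace and stop on an object; "newtons" is the grip in N (left out, the last holds). Time passes only in rows, so rows that do not move let the fingers close. It gives the time, the measured TCP pose, the force and the opening at its end, in the units of the state.
- ctrl.get_obs(): the state, without advancing time (a new reading comes with each control period).
- ctrl.camera(name): name is "side" or "top"; returns the picture (480x640x3 uint8, red, green, blue); there is no depth.
- ctrl.calibration(name): a dict with "fx", "fy", "cx", "cy" (pixels), "k1" (the pictures are not rectified: a ray, as slopes to the right and down, at radius r is drawn at 1 + k1 r^2 times it, then the intrinsics apply), "rvec" (rotation vector, rad) and "tvec" (3), from world to camera coordinates, as OpenCV has them. Camera axes: x right, y down, z forward; pixel columns grow to the right and rows downward; lengths in m; the calibration is good to about 2 mm. A picture is of the moment at which its call begins. calibration takes no time and is no camera call.
- ctrl.hand_in(): hands the job in, once; it reports no verdict.
The state is a dict: "time_s": time; "qpos": joint angles; "joint_vel": joint speeds; "tau": joint torques, N m; "ee_pos": TCP position; "eef_rot": TCP orientation; "force": force on the tool from outside, world axes, zero at the start; "moment": the same for the moment, N m; "grip_width": finger opening in m.
Only numpy, scipy, OpenCV 4.12 (cv2) and the standard library are available. Lean on these libraries where they do the work, as an engineer would, in place of code of your own. Each camera call takes 0.05 s, during which the arm holds its last target.

## Working session

There is one attempt and no reset: what is moved stays moved. The work goes in short steps, Python scripts to look and compute and a tool call to move; the robot and the scene stay as the last step left them, time stands still between calls to the robot, and variables do not carry over. Pictures are saved under pics/ and viewed, and the job is handed in when it is done.

Besides the shell and the picture viewer there is one more tool, called after "Emit:" by a JSON object that holds its "name" and its "arguments". play_rows: Moves the arm, as the interface text tells. Its arguments: {"type":"object","properties":{"increments":{"type":"array"},"newtons":{"type":"number"}},"required":["increments"]}

```bash
ls; mkdir -p pics; python3 - <<'E'
from station import ctrl
import cv2
for n in("side","top"):
    cv2.imwrite(f"pics/{n}0.png",ctrl.camera(n)[:,:,::-1]); print(n,ctrl.calibration(n))
print(ctrl.get_obs(),ctrl.tcp_to_grasp)
E
```

```text
pics
side {'fx': 561.2900858868461, 'fy': 561.2900858868461, 'cx': 318.93453615360994, 'cy': 244.84434678139192, 'k1': -0.16228262379299838, 'rvec': array([ 2.35093903, -0.05866726,  0.05349497]), 'tvec': array([-0.50384651,  0.09513207,  1.58079141])}
top {'fx': 522.3027646897398, 'fy': 522.3027646897398, 'cx': 314.46083125031623, 'cy': 242.04686056938363, 'k1': 0.03421591186097545, 'rvec': array([ 2.13436477, -2.17379898,  0.15304188]), 'tvec': array([0.02580273, 0.53296792, 1.25075285])}
{'time_s': 0.1, 'qpos': array([-1.32757779e+00,  3.00418956e-01,  1.52150612e+00, -6.26543009e-06,
        1.32069773e+00, -6.65638692e-02]), 'joint_vel': array([ 0.00202082, -0.0007982 , -0.00057715, -0.00049549,  0.0003488 ,
       -0.00050136]), 'tau': array([ 1.30338802e-03, -5.32643437e+01, -3.53279579e+01,  7.09658233e-02,
        2.35140586e-02, -7.65492655e-05]), 'ee_pos': array([ 0.16762725, -0.52359128,  0.20494664]), 'eef_rot': array([-1.63146897,  1.56976616,  1.81990765]), 'force': array([-0.50267175,  0.41492985, -0.05740009]), 'moment': array([0.03656785, 0.04040079, 0.04742215]), 'grip_width': 0.09380393199274602} 0.0188
```

View pics/side0.png

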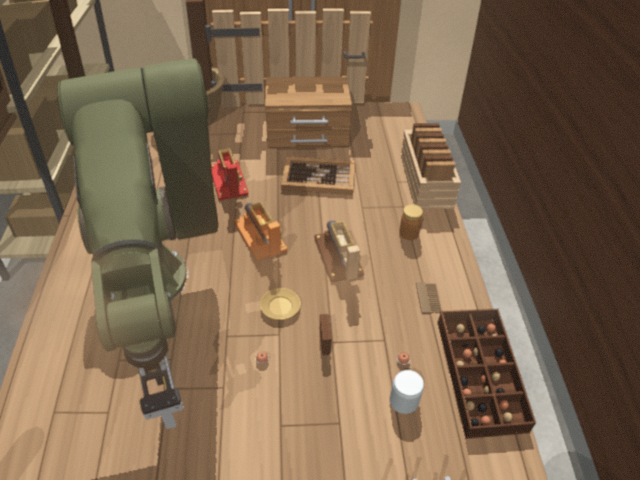

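View pics/top0.png

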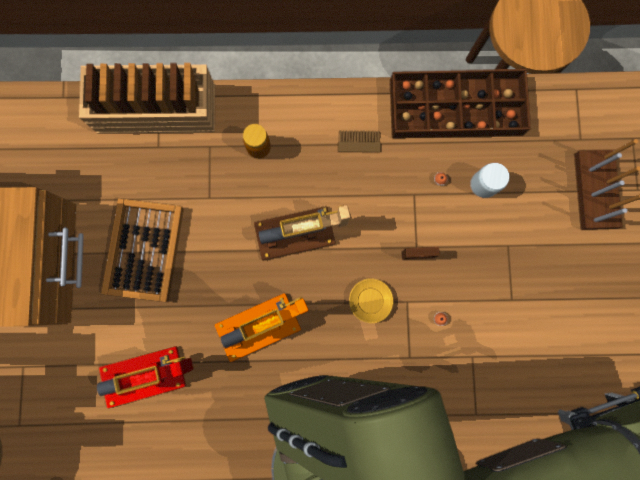

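The dark stand is at about top (300,230) and side (340,250). The orange stand at top (262,325) and the red one at (145,377) are look-alikes. The frame candidate is at top (420,253) and side (326,335). Next I'll enlarge these.

```bash
cat > h.py <<'E'
import numpy as np, cv2
from station import ctrl
C={n:ctrl.calibration(n) for n in("side","top")}
def K(c): return np.array([[c['fx'],0,c['cx']],[0,c['fy'],c['cy']],[0,0,1]])
def D(c): return np.array([c['k1'],0,0,0.])
def proj(n,P):
    c=C[n]; return cv2.projectPoints(np.array(P,float).reshape(-1,1,3),c['rvec'],c['tvec'],K(c),D(c))[0].reshape(-1,2)
def ray(n,uv):
    c=C[n]; p=cv2.undistortPoints(np.array(uv,float).reshape(-1,1,2),K(c),D(c)).reshape(-1,2)
    R=cv2.Rodrigues(c['rvec'])[0]; o=-R.T@c['tvec']
    d=np.c_[p,np.ones(len(p))]@R; return o,d
def onz(n,uv,z):
    o,d=ray(n,uv); return o+d*((z-o[2])/d[:,2])[:,None]
def tri(us,ut):
    from numpy.linalg import lstsq
    out=[]
    for a,b in zip(np.reshape(us,(-1,2)),np.reshape(ut,(-1,2))):
        A=[];B=[]
        for n,u in(("side",a),("top",b)):
            o,d=ray(n,[u]); d=d[0]/np.linalg.norm(d[0]); M=np.eye(3)-np.outer(d,d); A.append(M);B.append(M@o)
        x,r,_,_=lstsq(np.vstack(A),np.hstack(B),rcond=None); out.append(np.r_[x,np.sqrt(r.sum())])
    return np.array(out)
def crop(img,x0,y0,x1,y1,s,fn):
    im=cv2.resize(img[y0:y1,x0:x1],None,fx=s,fy=s,interpolation=cv2.INTER_CUBIC)
    for x in range((x0+9)//10*10,x1,10):
        cv2.putText(im,str(x),(int((x-x0+.5)*s),10),0,.33,(0,255,255),1); cv2.line(im,(int((x-x0+.5)*s),12),(int((x-x0+.5)*s),18),(0,255,255),1)
    for y in range((y0+9)//10*10,y1,10):
        cv2.putText(im,str(y),(0,int((y-y0+.5)*s)+4),0,.33,(0,255,255),1); cv2.line(im,(22,int((y-y0+.5)*s)),(28,int((y-y0+.5)*s)),(0,255,255),1)
    cv2.imwrite(fn,im)
E
python3 - <<'E'
from h import *
s=cv2.imread("pics/side0.png");t=cv2.imread("pics/top0.png")
crop(t,245,190,360,270,6.9,"pics/t_st.png")
crop(s,305,205,380,295,6.6,"pics/s_st.png")
crop(t,390,235,450,275,10,"pics/t_fr.png")
crop(s,300,300,360,370,8,"pics/s_fr.png")
E
```

```text
(no output)
```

View pics/t_st.png

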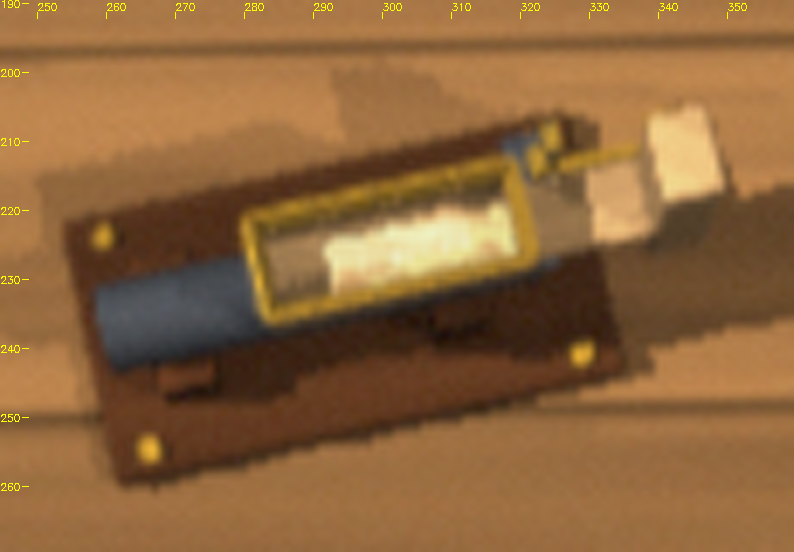

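View pics/s_st.png

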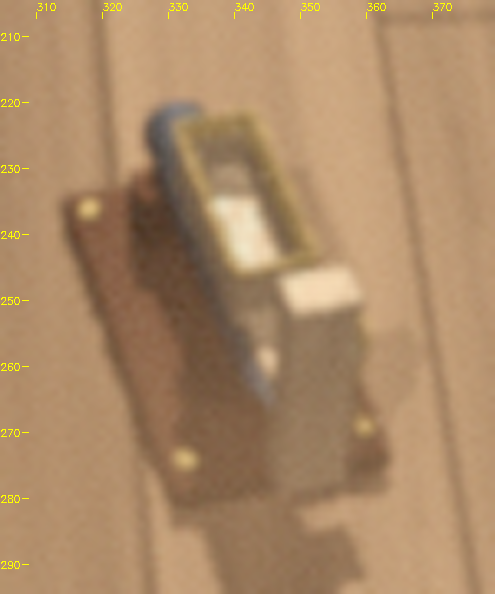

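View pics/t_fr.png

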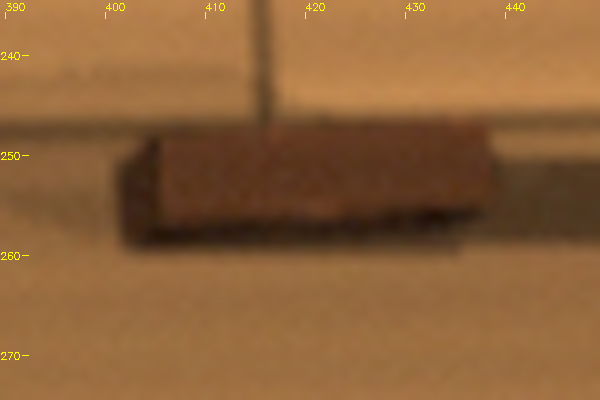

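View pics/s_fr.png

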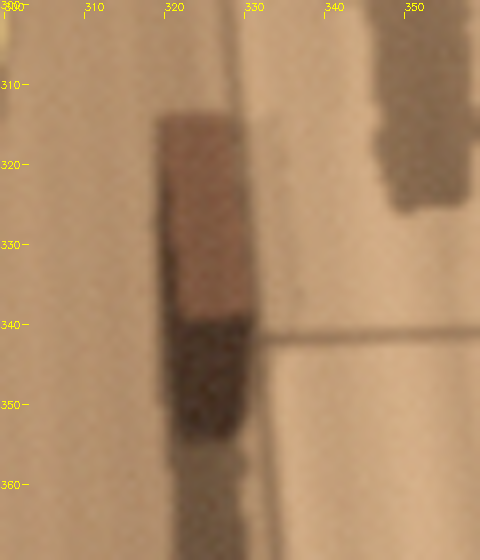

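```bash
python3 - <<'E'
from h import *
np.set_printoptions(precision=4,suppress=True)
print(proj("top",[[0,0,0],[.3,0,0],[.5,0,0],[.5,.2,0],[.5,-.2,0]])); print(proj("side",[[0,0,0],[.5,0,0],[.5,.2,0]]))
# lip: far-left etc
lipT=[(279.5,220.5),(318.5,212.5),(322.5,228.5),(283,236.8)]
lipS_=[(343,221.5),(352,244.5),(340.5,246.5),(331,223)]
gT=[(338.5,206.5),(345.5,204.5),(349,216.5),(341.5,218.5)]
gS=[(357.5,244.5),(359.5,249.5),(348.5,252),(346.5,247)]
fT=[(404.5,247.8),(438,247),(438,255.5),(405,257)]
fS=[(329.5,314),(331,339.5),(321,339.5),(319,314.5)]
for nm,a,b,z in(("lip",lipS_,lipT,.113),("grip",gS,gT,.15),("frame",fS,fT,.07)):
    P=tri(a,b); print(nm); print(P, P.mean(0)); print("sides",np.linalg.norm(np.diff(P[[0,1,2,3,0],:2],axis=0),axis=1))
    for n,u in(("top",b),("side",a)):
        Q=onz(n,u,z); print(n,Q[:,:2].tolist(),Q.mean(0)); 
bT=onz("top",[(254.5,222),(325,206),(334,244),(262,259.5)],.014); print("baseplate",bT,bT.mean(0),np.diff(bT,axis=0))
E
```

```text
[[325.3029 465.9953]
 [322.6439 337.5223]
 [320.9894 256.9586]
 [241.629  258.3981]
 [400.1973 255.5455]]
[[143.0888 278.0461]
 [317.2548 273.4242]
 [313.6319 226.031 ]]
lip
[[ 0.5763  0.0972  0.1101  0.0012]
 [ 0.5937  0.0058  0.1074  0.0005]
 [ 0.5583 -0.0027  0.1088  0.0046]
 [ 0.5394  0.0894  0.1122  0.0039]] [0.5669 0.0475 0.1096 0.0025]
sides [0.093  0.0364 0.094  0.0378]
top [[0.5749299857126616, 0.09703036221829225], [0.5922655572218537, 0.005909835543170514], [0.5543006049280066, -0.002639699566753126], [0.5364513894138211, 0.0892985588154967]] [0.5645 0.0474 0.113 ]
side [[0.5767809344603623, 0.09423158996719438], [0.5931105405578299, 0.00024659146152772315], [0.5609304740326118, -0.006300448806312087], [0.5420444765717108, 0.08911456128071293]] [0.5682 0.0443 0.113 ]
grip
[[ 0.5997 -0.039   0.1511  0.0025]
 [ 0.6039 -0.0551  0.1486  0.0017]
 [ 0.5752 -0.0623  0.1479  0.0003]
 [ 0.5711 -0.0452  0.1493  0.0008]] [ 0.5875 -0.0504  0.1492  0.0013]
sides [0.0167 0.0296 0.0177 0.0292]
top [[0.5980905970507838, -0.03903893413706487], [0.6024215007400461, -0.055013630644426756], [
[... 474 characters left out ...]
29 -0.2398  0.0655  0.0026]
sides [0.0802 0.0225 0.0788 0.0245]
top [[0.5109609672697463, -0.19900164679467952], [0.511459667387669, -0.27913600672993655], [0.49101347094334363, -0.2780950690564643], [0.48880738979325633, -0.19926044941391097]] [ 0.5006 -0.2389  0.07  ]
side [[0.518172995671754, -0.20364278216109166], [0.5161949834436844, -0.28256197806778627], [0.4918546136053106, -0.2814797040020611], [0.4915275263428497, -0.20411312492627642]] [ 0.5044 -0.2429  0.07  ]
baseplate [[ 0.59    0.1658  0.014 ]
 [ 0.6279 -0.0125  0.014 ]
 [ 0.5305 -0.033   0.014 ]
 [ 0.4948  0.1475  0.014 ]] [0.5608 0.0669 0.014 ] [[ 0.0379 -0.1783  0.    ]
 [-0.0974 -0.0205  0.    ]
 [-0.0357  0.1804  0.    ]]
```

The frame top measures 80 x 23 mm at z of about 0.066, the lip about 93 x 37 mm at z 0.11, and the grip top at z 0.149. All three match the text, and the two cameras share a bias of about 2 mm. Next I'll work out the tool axes and the move to the frame.

```bash
cat >> h.py <<'E'
from scipy.spatial.transform import Rotation as Ro
np.set_printoptions(precision=4,suppress=True)
def go(p,yd=None,q=None):
    """p target TCP, yd = angle (deg) of tool y in world xy, modulo 180"""
    o=ctrl.get_obs(); R=Ro.from_euler('xyz',o['eef_rot']).as_matrix()
    print("t",round(o['time_s'],2),"pos",o['ee_pos'],"F",o['force'],"M",o['moment'],"w",round(o['grip_width'],4)); print("q",o['qpos'])
    a=np.degrees(np.arctan2(R[1,1],R[0,1])); print("toolx",R[:,0],"tooly ang",a)
    d=R.T@(np.array(p)-o['ee_pos'])*100; print("shift cm tool",d)
    if yd is not None:
        t=(yd-a+90)%180-90; s=-t  # tool x down: turn about tool x = -world yaw
        print("turn deg about tool x",s,"alt",s-np.sign(s)*180)
E
python3 -c "
from h import *
go([.503,-.240,.2],0)"
```

```text
t 0.1 pos [ 0.1676 -0.5236  0.2049] F [-0.5027  0.4149 -0.0574] M [0.0366 0.0404 0.0474] w 0.0938
q [-1.3276  0.3004  1.5215 -0.      1.3207 -0.0666]
toolx [-0.0003  0.001  -1.    ] tooly ang -72.25068483153801
shift cm tool [  0.5145 -16.7848 -40.5862]
turn deg about tool x -72.25068483153802 alt 107.74931516846198
```

Emit:
{"name": "play_rows", "arguments": {"increments": [[[0, 0, -1.4, -3.38, 0], [0, 0, -1.4, -3.38, 0], [0, 0, -1.4, -3.38, 0], [0, 0, -1.4, -3.38, 0], [0, 0, -1.4, -3.38, 0], [0, 0, -1.4, -3.38, 0], [0, 0, -1.4, -3.38, 0], [0, 0, -1.4, -3.38, 0], [0, 0, -1.4, -3.38, 0], [0, 0, -1.4, -3.38, 0], [0, 0, -1.4, -3.38, 0], [0, 0, -1.4, -3.38, 0]]]}}

```text
time_s: 1.1
ee_pos: [0.5038, -0.2386, 0.2052]
eef_rot: [-0.787, 1.57, 2.664]
force: [0.1, -0.4, -0.3]
grip_width: 0.0938
```

Emit:
{"name": "play_rows", "arguments": {"increments": [[[0, 0.5, 0, 0, -6.6], [0, 0.5, 0, 0, -6.6], [0, 0.5, 0, 0, -6.6], [0, 0.5, 0, 0, -6.6], [0, 0.5, 0, 0, -6.6], [0, 0.5, 0, 0, -6.6], [0, 0.5, 0, 0, -6.6], [0, 0.5, 0, 0, -6.6], [0, 0.5, 0, 0, -6.6], [0, 0.5, 0, 0, -6.6], [0, 0.5, 0, 0, -6.25], [0, 0, 0, 0, 0]]]}}

```text
time_s: 2.1
ee_pos: [0.5022, -0.2399, 0.1492]
eef_rot: [-2.075, 1.569, 2.643]
force: [0.1, -0.4, -0.9]
grip_width: 0.0939
```

```bash
python3 -c "
from h import *
go([.503,-.240,.038],0)
for n in('side','top'): cv2.imwrite(f'pics/{n}1.png',ctrl.camera(n)[:,:,::-1])
s=cv2.imread('pics/side1.png');t=cv2.imread('pics/top1.png')
a=s[210:410,230:430];b=t[180:380,340:540]
cv2.imwrite('pics/both1.png',cv2.resize(np.hstack([a,b]),None,fx=2,fy=2,interpolation=2))
"
```

```text
t 2.1 pos [ 0.5022 -0.2399  0.1492] F [ 0.1069 -0.4412 -0.8842] M [-0.0666 -0.0892  0.0102] w 0.0939
q [-0.5114  0.367   1.5672 -0.      1.2095 -0.5166]
toolx [-0.0018  0.001  -1.    ] tooly ang 0.29940946067202423
shift cm tool [11.1216  0.0956  0.0222]
turn deg about tool x 0.2994094606720239 alt -179.70059053932798
```

View pics/both1.png

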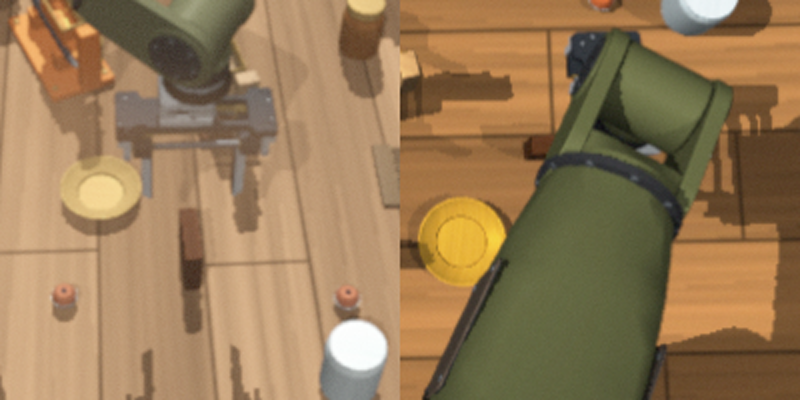

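The frame sits between the finger tips in the side view: the fingers are at crop (147,175) and (238,175), the frame at (190,240). I'll lower to it.

Emit:
{"name": "play_rows", "arguments": {"increments": [[[0, 1.85, 0.02, 0, 0.15], [0, 1.85, 0.02, 0, 0.15], [0, 1.85, 0.02, 0, 0], [0, 1.85, 0, 0, 0], [0, 1.85, 0, 0, 0], [0, 1.85, 0, 0, 0], [0, 0, 0, 0, 0]]]}}

```text
time_s: 2.78
ee_pos: [0.5019, -0.2394, 0.0365]
eef_rot: [-2.068, 1.566, 2.636]
force: [-0.7, 0.3, -0.9]
grip_width: 0.094
```

```bash
python3 -c "
from h import *
go([.503,-.240,.038],0)
for n in('side',): cv2.imwrite(f'pics/{n}2.png',ctrl.camera(n)[:,:,::-1])
s=cv2.imread('pics/side2.png')
crop(s,270,270,380,370,7,'pics/s2.png')
"
```

```text
t 2.78 pos [ 0.5019 -0.2394  0.0365] F [-0.7099  0.2563 -0.9375] M [-0.0432 -0.0537 -0.0138] w 0.094
q [-0.5109  0.5119  1.6514 -0.      0.983  -0.5021]
toolx [-0.0041  0.0023 -1.    ] tooly ang -0.5014346221069507
shift cm tool [-0.1456  0.1059  0.0577]
turn deg about tool x -0.5014346221069559 alt 179.49856537789304
```

View pics/s2.png

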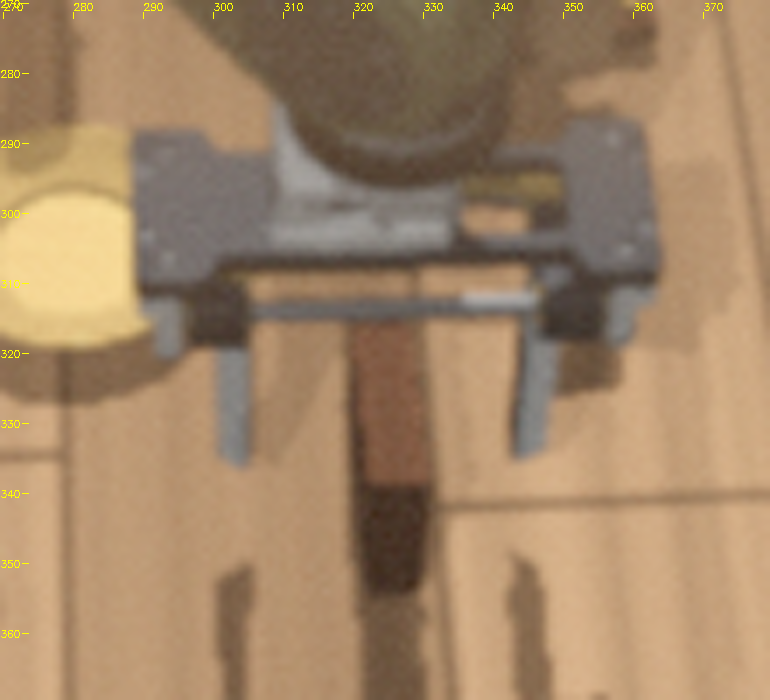

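```bash
python3 -c "
from h import *
o=ctrl.get_obs();p=o['ee_pos']
print(proj('side',[p]))
# side-cam bias: tips midpoint seen
q=onz('side',[(302.8,335.5),(344.5,335)],p[2]); print(q,q.mean(0)-p)
f=onz('side',[(329.5,314.),(331,339.5),(321,339.5),(319.2,314.5)],.07); print(f,f.mean(0))
g=onz('side',[(321.5,354),(329.5,354)],.007); print(g.mean(0))
"
```

```text
[[323.9861 333.1907]]
[[ 0.449  -0.2447  0.0385]
 [ 0.5541 -0.2478  0.0385]] [-0.0012 -0.0064 -0.    ]
[[ 0.5182 -0.2036  0.07  ]
 [ 0.5162 -0.2826  0.07  ]
 [ 0.4919 -0.2815  0.07  ]
 [ 0.492  -0.2041  0.07  ]] [ 0.5046 -0.243   0.07  ]
[ 0.5047 -0.2816  0.007 ]
```

Emit:
{"name": "play_rows", "arguments": {"increments": [[[100, 0, 0.25, 0, 0], [150, 0, 0, 0, 0], [160, 0, 0, 0, 0], [160, 0, 0, 0, 0], [160, 0, 0, 0, 0], [160, 0, 0, 0, 0]]], "newtons": 20}}

```text
time_s: 3.33
ee_pos: [0.5059, -0.2402, 0.0398]
eef_rot: [1.044, 1.57, -0.532]
force: [-0.9, 0.2, -0.0]
grip_width: 0.0574
```

```bash
python3 -c "
from h import *
go([.503,-.240,.038],0)
for n in('side',): cv2.imwrite(f'pics/{n}3.png',ctrl.camera(n)[:,:,::-1])
s=cv2.imread('pics/side3.png')
crop(s,290,300,360,360,11,'pics/s3.png')
"
```

```text
t 3.33 pos [ 0.5059 -0.2402  0.0398] F [-0.9023  0.1703 -0.0245] M [-0.0542 -0.0882 -0.017 ] w 0.0574
q [-0.5087  0.5118  1.6422 -0.      0.987  -0.5032]
toolx [ 0.0004 -0.0003 -1.    ] tooly ang -0.31202889085268837
shift cm tool [ 0.1792 -0.2947 -0.0226]
turn deg about tool x -0.31202889085268737 alt 179.68797110914733
```

View pics/s3.png

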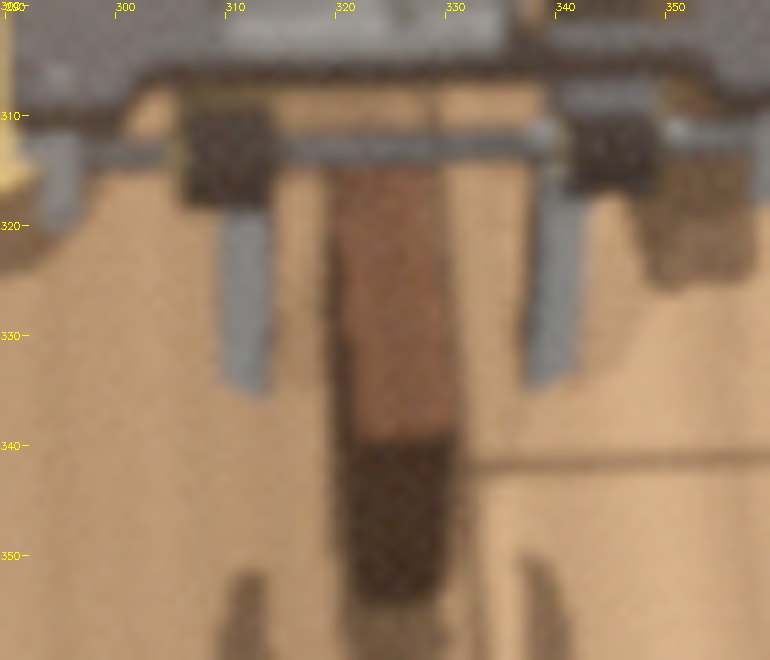

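Now centred: the inner finger edges are at u 314 and 337 (middle 325.5) and the frame's middle is at about u 325. Closing.

Emit:
{"name": "play_rows", "arguments": {"increments": [[[210, 0, 0, 0, 0], [225, 0, 0, 0, 0], [235, 0, 0, 0, 0], [245, 0, 0, 0, 0], [255, 0, 0, 0, 0], [255, 0, 0, 0, 0], [255, 0, 0, 0, 0], [255, 0, 0, 0, 0], [255, 0, 0, 0, 0], [255, 0, 0, 0, 0], [255, 0, 0, 0, 0]]], "newtons": 20}}

```text
time_s: 4.3
ee_pos: [0.5058, -0.2402, 0.0394]
eef_rot: [-2.164, 1.571, 2.543]
force: [-0.8, -0.3, 0.4]
grip_width: 0.0221
```

```bash
python3 -c "
from h import *
go([.503,-.240,.038],0)
for n in('side',): cv2.imwrite(f'pics/{n}4.png',ctrl.camera(n)[:,:,::-1])
s=cv2.imread('pics/side4.png')
crop(s,290,300,360,360,11,'pics/s4.png')
"
```

```text
t 4.3 pos [ 0.5058 -0.2402  0.0394] F [-0.829  -0.3366  0.416 ] M [-0.0454 -0.1119  0.0028] w 0.0221
q [-0.5087  0.5124  1.6424  0.      0.9869 -0.5034]
toolx [-0.  0. -1.] tooly ang -0.30139688903744977
shift cm tool [ 0.1432 -0.2834 -0.0148]
turn deg about tool x -0.30139688903744855 alt 179.69860311096255
```

View pics/s4.png

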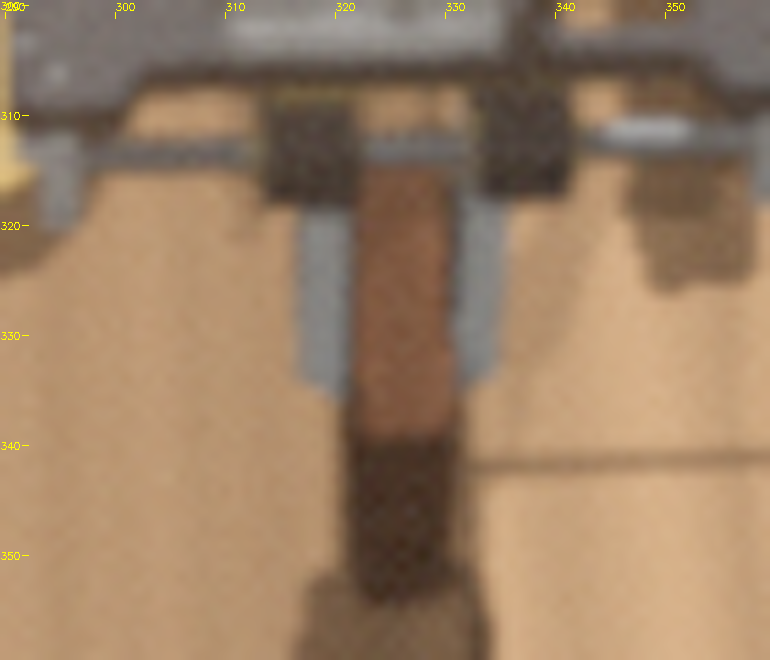

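Gripped: width 22.1 mm and the frame upright. Lifting and turning to the stand's yaw.

Emit:
{"name": "play_rows", "arguments": {"increments": [[[255, -0.6, 0, 0, 0], [255, -1.5, 0, 0, 0], [255, -2.2, 0, 0, 0], [255, -2.6, 0, 0, 0], [255, -2.6, 0, 0, -1.5], [255, -2.6, 0, 0, -2.5], [255, -2.4, 0, 0, -2.5], [255, -1.7, 0, 0, -2.5], [255, -1, 0, 0, -1.8], [255, -0.4, 0, 0, -1], [255, 0, 0, 0, 0]]]}}

```text
time_s: 5.27
ee_pos: [0.506, -0.2403, 0.2163]
eef_rot: [0.849, 1.569, -0.521]
force: [-0.2, 0.1, -1.3]
grip_width: 0.022
```

```bash
python3 -c "
from h import *
go([.5698,.0466,.22],11.5)
"
```

```text
t 5.27 pos [ 0.506  -0.2403  0.2163] F [-0.2127  0.0869 -1.2866] M [ 0.0095 -0.0148  0.0035] w 0.022
q [-0.5087  0.3135  1.4777 -0.      1.349  -0.7099]
toolx [ 0.0012 -0.0007 -1.    ] tooly ang 11.52866978090065
shift cm tool [ -0.3781  11.9872 -26.8319]
turn deg about tool x 0.02866978090065686 alt -179.97133021909934
```

Emit:
{"name": "play_rows", "arguments": {"increments": [[[255, 0, 0.46, -1.03, 0], [255, 0, 0.92, -2.06, 0], [255, 0, 1.15, -2.58, 0], [255, 0, 1.15, -2.58, 0], [255, 0, 1.15, -2.58, 0], [255, 0, 1.15, -2.58, 0], [255, 0, 1.15, -2.58, 0], [255, 0, 1.15, -2.58, 0], [255, 0, 1.15, -2.58, 0], [255, 0, 1.15, -2.58, 0], [255, 0, 0.93, -2.07, 0], [255, 0, 0.47, -1.03, 0]]]}}

```text
time_s: 6.27
ee_pos: [0.5694, 0.0497, 0.2143]
eef_rot: [-1.977, 1.569, 2.937]
force: [0.6, -0.7, -1.5]
grip_width: 0.0219
```

Emit:
{"name": "play_rows", "arguments": {"increments": [[[255, 0.5, 0, 0, 0], [255, 0.5, 0, 0, 0], [255, 0.5, 0, 0, 0], [255, 0, 0, 0, 0]]]}}

```text
time_s: 6.6
ee_pos: [0.5691, 0.0456, 0.1988]
eef_rot: [-1.714, 1.568, -3.085]
force: [-0.5, 0.5, -1.4]
grip_width: 0.0221
```

```bash
python3 -c "
from h import *
go([.5698,.0466,.22],11.5)
for n in('side','top'): cv2.imwrite(f'pics/{n}5.png',ctrl.camera(n)[:,:,::-1])
s=cv2.imread('pics/side5.png')
t=cv2.imread('pics/top5.png')
crop(s,300,200,390,290,6.6,'pics/s5.png')
cv2.imwrite('pics/t5.png',cv2.resize(t[150:300,220:400],None,fx=4,fy=4))
"
```

```text
t 6.6 pos [0.5691 0.0456 0.1988] F [-0.5059  0.4842 -1.3897] M [-0.0809 -0.0797 -0.0221] w 0.0221
q [ 0.0158  0.353   1.4664 -0.0001  1.3245 -0.1835]
toolx [-0.0023 -0.0001 -1.    ] tooly ang 11.418199324005666
shift cm tool [-2.1164  0.0872 -0.0879]
turn deg about tool x -0.08180067599433016 alt 179.91819932400568
```

View pics/s5.png

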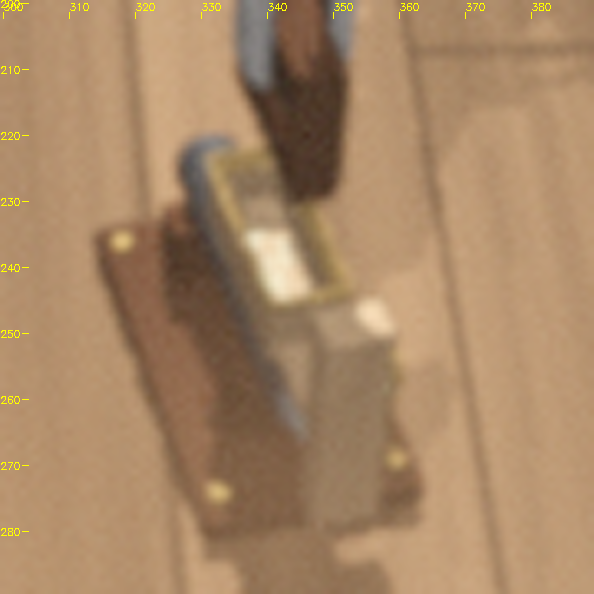

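View pics/t5.png

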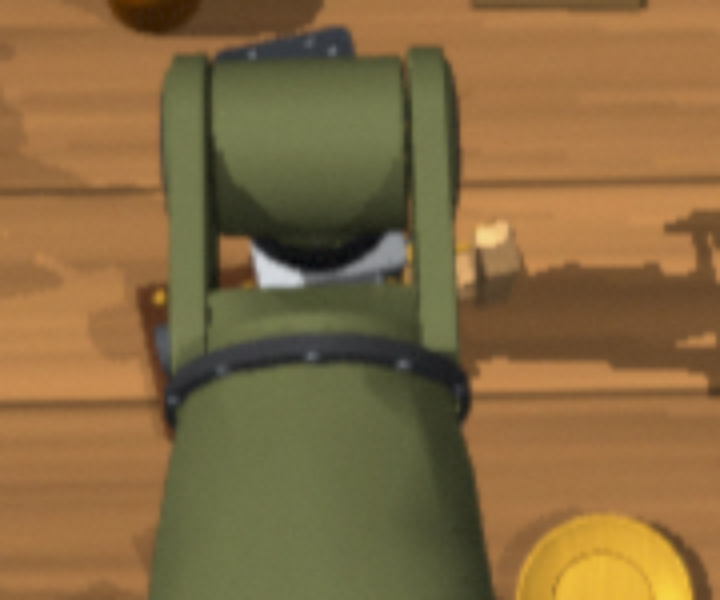

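```bash
python3 -c "
from h import *
f=onz('side',[(343.3,230),(350.5,229)],.16);print(f,f.mean(0))
u=np.array([.1994,-.98]);n=np.array([-.98,-.1994])
l=onz('side',[(343,221.5),(352,244.5),(340.5,246.5),(331,223)],.113)[:,:2].mean(0)
d=f.mean(0)[:2]-l;print('lip centre',l,'foot-end rel: along -x',d@u,'(want .038) along y',d@n)
"
```

```text
[[0.5675 0.0091 0.16  ]
 [0.5873 0.0123 0.16  ]] [0.5774 0.0107 0.16  ]
lip centre [0.5682 0.0443] foot-end rel: along -x 0.03480472869063223 (want .038) along y -0.0023259017744617404
```

Emit:
{"name": "play_rows", "arguments": {"increments": [[[255, 0.8, 0, 0, 0], [255, 1.2, 0, 0, 0], [255, 1, 0, 0, 0], [255, 0.5, 0, 0, 0], [255, 0, 0, 0, 0]]]}}

```text
time_s: 7.12
ee_pos: [0.5691, 0.0466, 0.1636]
eef_rot: [-1.755, 1.568, -3.125]
force: [0.2, 0.2, -1.0]
grip_width: 0.0218
```

```bash
python3 -c "
from h import *
go([.5698,.0466,.22],11.5)
for n in('side',): cv2.imwrite(f'pics/{n}6.png',ctrl.camera(n)[:,:,::-1])
s=cv2.imread('pics/side6.png')
crop(s,320,200,370,260,10,'pics/s6.png')
"
```

```text
t 7.12 pos [0.5691 0.0466 0.1636] F [ 0.2005  0.2381 -0.9683] M [ 0.0152 -0.1229 -0.0107] w 0.0218
q [ 0.0175  0.384   1.5085  0.      1.2518 -0.1832]
toolx [-0.0028 -0.     -1.    ] tooly ang 11.498009212976928
shift cm tool [-5.645   0.0583  0.0101]
turn deg about tool x -0.0019907870230753133 alt 179.9980092129769
```

View pics/s6.png

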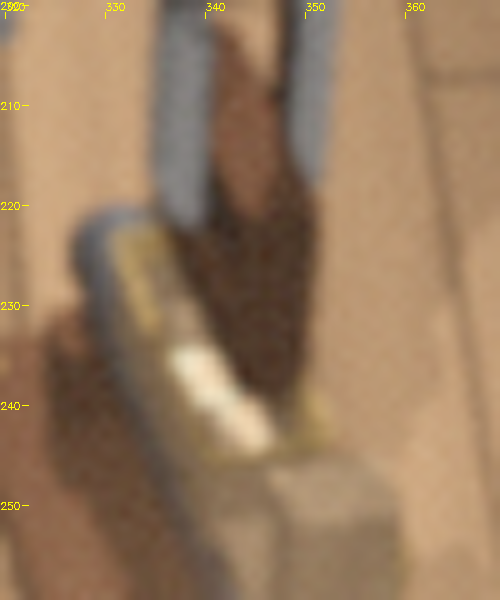

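```bash
python3 -c "
from h import *
u=np.array([.1994,-.98]);n=np.array([-.98,-.1994])
L=onz('side',[(343,221.5),(352,244.5),(340.5,246.5),(331,223)],.113)[:,:2]
l=L.mean(0);
print('lip', (L-l)@u,(L-l)@n)
for p in [(343,239.5),(349.5,238.5)],:
  f=onz('side',p,.124)[:,:2]-l;print(f@u,f@n)
"
```

```text
lip [-0.0472  0.0482  0.0482 -0.0491] [-0.0183 -0.0156  0.0172  0.0167]
[0.0342 0.0347] [ 0.0066 -0.0119]
```

```bash
cat > ov.py <<'E'
from h import *
def box(L,W,z,c,yaw):
    a=np.radians(yaw);ex=np.array([-np.sin(a),np.cos(a)])*-1;ex=np.array([np.sin(a),-np.cos(a)]);n=np.array([np.cos(a),np.sin(a)])
    return [[*(np.array(c)+sx*L/2*ex+sy*W/2*n),z] for sx,sy in((1,1),(1,-1),(-1,-1),(-1,1))]
def draw(im,n,P,x0,y0,s,col):
    uv=(proj(n,P)-[x0,y0]+.5)*s
    cv2.polylines(im,[np.round(uv).astype(int).reshape(-1,1,2)],True,col,1)
E
python3 - <<'E'
from ov import *
x0,y0,x1,y1,s=315,195,375,270,8
def mk(fn,out,tcp,z0,b,lip,drawframe=True):
    im=cv2.imread(fn)[y0:y1,x0:x1]; im=cv2.resize(im,None,fx=s,fy=s,interpolation=2)
    draw(im,'side',box(.091,.032,.113,lip,11.5),x0,y0,s,(255,0,0))
    draw(im,'side',box(.092,.0335,.105,lip,11.5),x0,y0,s,(255,255,0))
    g=np.array(lip)+.1*np.array([.1994,-.98]); draw(im,'side',box(.022,.03,.15,g,11.5),x0,y0,s,(255,0,255))
    if drawframe:
        for L,W,z in((.08,.022,.07),(.08,.022,.007),(.076,.018,0)): draw(im,'side',box(L,W,z0+z,np.array(tcp)+b,11.5),x0,y0,s,(0,255,0))
    return im
b=np.array([-.0012,-.0028])
lip=[.5682,.0443]
A=mk('pics/side0.png','',[.5691,.0464],.124,b,lip,False)
B=mk('pics/side6.png','',[.5691,.0464],.124,b,lip)
cv2.imwrite('pics/ov6.png',np.hstack([A,B])[:,:800] if 0 else cv2.resize(np.hstack([A,B]),(800,500)))
x0,y0,x1,y1=295,300,350,370
im=cv2.resize(cv2.imread('pics/side4.png')[y0:y1,x0:x1],None,fx=8,fy=8,interpolation=2)
for L,W,z in((.08,.022,.07),(.08,.022,.007),(.076,.018,0)): draw(im,'side',box(L,W,z,np.array([.5058,-.2402])+b,-.3),x0,y0,8,(0,255,0))
cv2.imwrite('pics/ov4.png',im)
E
```

```text
(no output)
```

View pics/ov6.png

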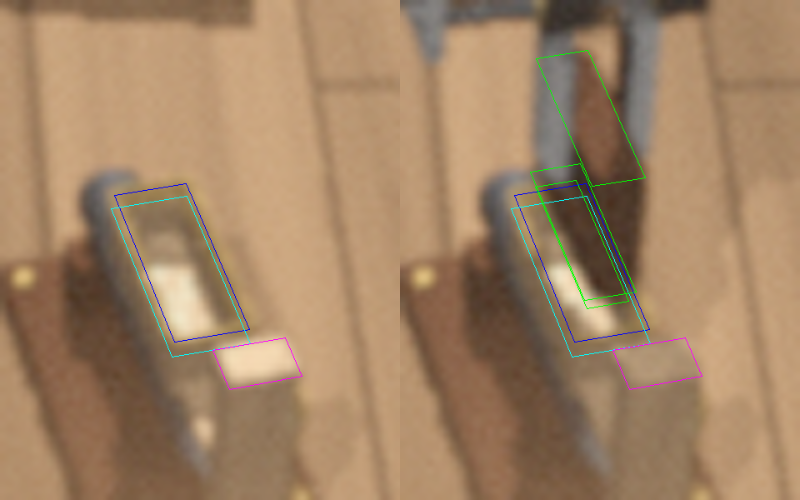

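View pics/ov4.png

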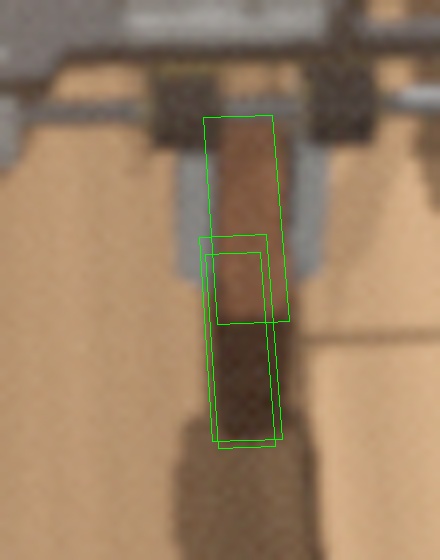

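```bash
python3 - <<'E'
from ov import *
x0,y0,x1,y1,s=322,212,368,262,12
im=cv2.resize(cv2.imread('pics/side0.png')[y0:y1,x0:x1],None,fx=s,fy=s,interpolation=2)
lip=np.array([.5682,.0443])
draw(im,'side',box(.091,.032,.113,lip,11.5),x0,y0,s,(255,0,0))
draw(im,'side',box(.084,.0255,.085,lip,11.5),x0,y0,s,(0,0,255))
draw(im,'side',box(.022,.03,.15,lip+.1*np.array([.1994,-.98]),11.5),x0,y0,s,(255,0,255))
cv2.imwrite('pics/ov0s.png',im)
x0,y0,x1,y1,s=272,198,356,243,9.4
im=cv2.resize(cv2.imread('pics/top0.png')[y0:y1,x0:x1],None,fx=s,fy=s,interpolation=2)
lip=np.array([.5645,.0474])
draw(im,'top',box(.091,.032,.113,lip,11.5),x0,y0,s,(255,0,0))
draw(im,'top',box(.084,.0255,.085,lip,11.5),x0,y0,s,(0,0,255))
draw(im,'top',box(.022,.03,.15,lip+.1*np.array([.1994,-.98]),11.5),x0,y0,s,(255,0,255))
cv2.imwrite('pics/ov0t.png',im)
E
```

```text
(no output)
```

View pics/ov0s.png

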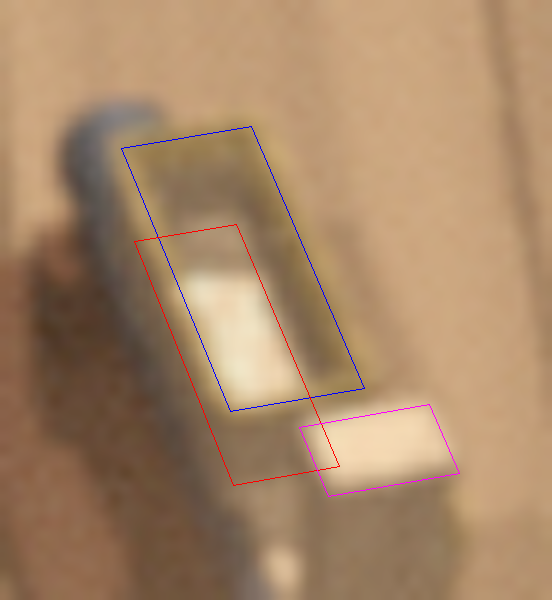

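View pics/ov0t.png

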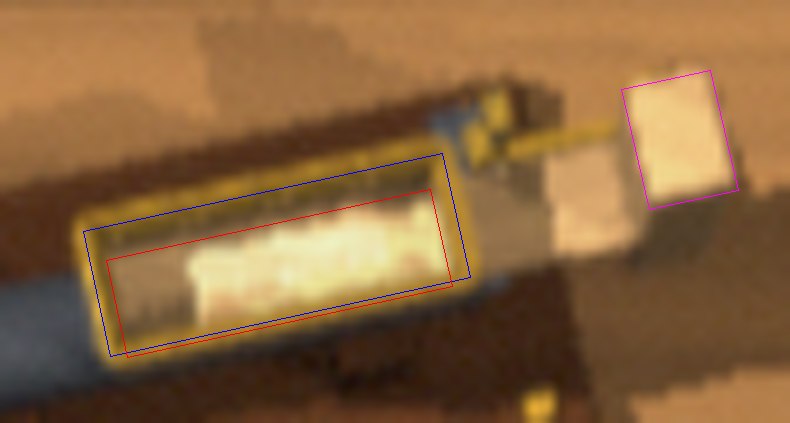

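The model overlays agree within about 1 mm: frame (0.568, 0.0436) against pocket (0.568, 0.0443) in side-camera coordinates. Lowering gently with a check on force.

Emit:
{"name": "play_rows", "arguments": {"increments": [[[255, 0.5, 0.03, -0.05, 0], [255, 0.5, 0, 0, 0], [255, 0.4, 0, 0, 0], [255, 0.3, 0, 0, 0], [255, 0.3, 0, 0, 0], [255, 0.2, 0, 0, 0], [255, 0, 0, 0, 0]]]}}

```text
time_s: 7.75
ee_pos: [0.5698, 0.0472, 0.143]
eef_rot: [-1.795, 1.57, 3.118]
force: [0.2, 0.1, -0.8]
grip_width: 0.0217
```

```bash
python3 -c "
from h import *
go([.5698,.0466,.124],11.5)
cv2.imwrite('pics/side7.png',ctrl.camera('side')[:,:,::-1])
s=cv2.imread('pics/side7.png')
crop(s,320,200,370,260,10,'pics/s7.png')
"
```

```text
t 7.75 pos [0.5698 0.0472 0.143 ] F [ 0.2234  0.081  -0.7695] M [-0.0734 -0.1135  0.004 ] w 0.0217
q [ 0.0185  0.4048  1.5298  0.      1.2075 -0.1822]
toolx [-0.0005  0.     -1.    ] tooly ang 11.499176121665744
shift cm tool [ 1.901  -0.0123  0.0568]
turn deg about tool x -0.0008238783342591205 alt 179.99917612166576
```

View pics/s7.png

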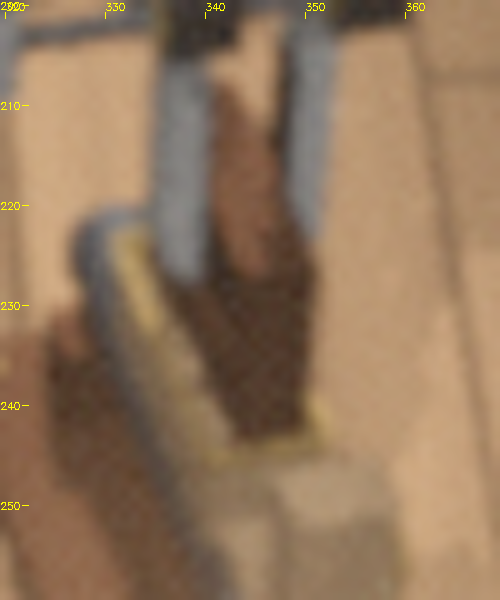

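Foot is inside the lips (v ~243) with no contact force. Continuing to the floor.

Emit:
{"name": "play_rows", "arguments": {"increments": [[[255, 0.3, 0, 0, 0], [255, 0.3, 0, 0, 0], [255, 0.2, 0, 0, 0], [255, 0.2, 0, 0, 0], [255, 0.2, 0, 0, 0], [255, 0.2, 0, 0, 0], [255, 0.1, 0, 0, 0], [255, 0, 0, 0, 0]]]}}

```text
time_s: 8.47
ee_pos: [0.5698, 0.0472, 0.1282]
eef_rot: [-1.725, 1.57, -3.095]
force: [-0.3, 0.4, -1.4]
grip_width: 0.0222
```

```bash
python3 -c "
from h import *
go([.5698,.0466,.124],11.5)
"
```

```text
t 8.47 pos [0.5698 0.0472 0.1282] F [-0.3097  0.4302 -1.4395] M [-0.0157 -0.1718 -0.0408] w 0.0222
q [ 0.0185  0.4207  1.5442 -0.      1.1771 -0.1821]
toolx [-0.0004 -0.     -1.    ] tooly ang 11.497424320555291
shift cm tool [ 0.4171 -0.0158  0.0544]
turn deg about tool x -0.0025756794447033826 alt 179.9974243205553
```

Emit:
{"name": "play_rows", "arguments": {"increments": [[[255, 0.1, 0, 0, 0], [255, 0.1, 0, 0, 0], [255, 0.1, 0, 0, 0], [255, 0.06, 0, 0, 0], [255, 0, 0, 0, 0], [255, 0, 0, 0, 0]]]}}

```text
time_s: 8.97
ee_pos: [0.5699, 0.0472, 0.1248]
eef_rot: [-2.143, 1.571, 2.77]
force: [-0.6, -0.0, -1.8]
grip_width: 0.0216
```

```bash
python3 -c "
from h import *
go([.5698,.0466,.124],11.5)
"
```

```text
t 8.97 pos [0.5699 0.0472 0.1248] F [-0.6034 -0.0316 -1.8425] M [-0.0427 -0.0929  0.0006] w 0.0216
q [ 0.0185  0.4244  1.5473  0.      1.1699 -0.1822]
toolx [-0.0001  0.     -1.    ] tooly ang 11.49823724092733
shift cm tool [ 0.0836 -0.0242  0.0524]
turn deg about tool x -0.00176275907267609 alt 179.99823724092732
```

Emit:
{"name": "play_rows", "arguments": {"increments": [[[255, 0.06, 0, 0, 0], [255, 0.06, 0, 0, 0], [255, 0, 0, 0, 0], [255, 0, 0, 0, 0]]]}}

```text
time_s: 9.3
ee_pos: [0.5701, 0.0472, 0.1243]
eef_rot: [1.396, 1.57, 0.026]
force: [-2.0, -0.7, 5.3]
grip_width: 0.022
```

Emit:
{"name": "play_rows", "arguments": {"increments": [[[255, 0.05, 0, 0, 0], [255, 0.05, 0, 0, 0], [255, 0, 0, 0, 0]]]}}

```text
time_s: 9.55
ee_pos: [0.5703, 0.0472, 0.1242]
eef_rot: [1.392, 1.569, 0.022]
force: [-5.1, -0.3, 13.2]
grip_width: 0.022
```

Contact force rises at TCP z 0.1243, which matches the predicted seated height (0.085 + 0.0394). A look before releasing.

```bash
python3 -c "
from h import *
go([.5698,.0466,.124],11.5)
cv2.imwrite('pics/side8.png',ctrl.camera('side')[:,:,::-1])
s=cv2.imread('pics/side8.png')
crop(s,315,195,375,265,9,'pics/s8.png')
"
```

```text
t 9.55 pos [0.5703 0.0472 0.1242] F [-5.1037 -0.2554 13.1823] M [-0.0577  1.1337 -0.0018] w 0.022
q [ 0.0186  0.4249  1.5481  0.      1.1671 -0.1822]
toolx [ 0.0014  0.     -1.    ] tooly ang 11.501287128579184
shift cm tool [ 0.0212 -0.0563  0.05  ]
turn deg about tool x 0.0012871285791788978 alt -179.99871287142082
```

View pics/s8.png

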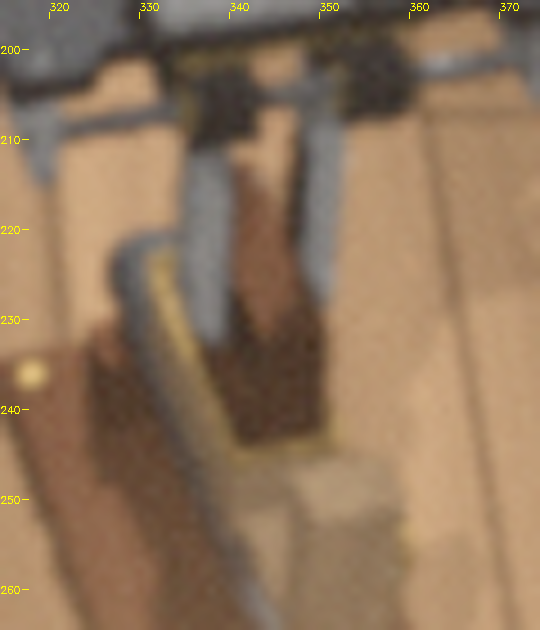

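Seated look: body enters the lips at v ~243. Releasing.

Emit:
{"name": "play_rows", "arguments": {"increments": [[[225, -0.05, 0, 0, 0], [180, -0.05, 0, 0, 0], [130, 0, 0, 0, 0], [110, 0, 0, 0, 0], [110, 0, 0, 0, 0], [110, 0, 0, 0, 0]]]}}

```text
time_s: 10.1
ee_pos: [0.5699, 0.0472, 0.1235]
eef_rot: [-1.612, 1.571, -2.982]
force: [0.8, -0.2, -0.2]
grip_width: 0.0508
```

Emit:
{"name": "play_rows", "arguments": {"increments": [[[80, -0.5, 0, 0, 0], [60, -1, 0, 0, 0], [60, -1.5, 0, 0, 0], [60, -2, 0, 0, 0], [60, -2, 0, 0, 0], [60, -1.5, 0, 0, 0], [60, -0.8, 0, 0, 0], [60, 0, 0, 0, 0]]]}}

```text
time_s: 10.77
ee_pos: [0.5706, 0.0472, 0.219]
eef_rot: [1.396, 1.567, 0.026]
force: [-0.3, 0.6, -0.0]
grip_width: 0.0718
```

```bash
python3 -c "
from h import *
go([.590,-.0514,.22],11.5)
cv2.imwrite('pics/side9.png',ctrl.camera('side')[:,:,::-1])
s=cv2.imread('pics/side9.png')
crop(s,315,180,385,265,8,'pics/s9.png')
"
```

```text
t 10.77 pos [0.5706 0.0472 0.219 ] F [-0.2546  0.5925 -0.0349] M [-0.0259 -0.0858 -0.018 ] w 0.0718
q [ 0.0185  0.3383  1.4389  0.      1.3609 -0.1822]
toolx [ 0.0035  0.0001 -1.    ] tooly ang 11.50078896341291
shift cm tool [-0.0969 -0.0623 10.0485]
turn deg about tool x 0.0007889634129156775 alt -179.9992110365871
```

View pics/s9.png

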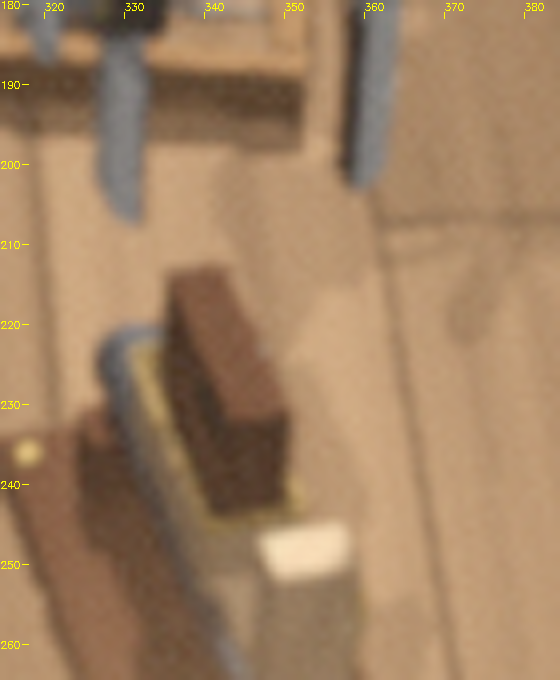

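```bash
python3 - <<'E'
from ov import *
x0,y0,x1,y1,s=320,200,375,265,9
im=cv2.resize(cv2.imread('pics/side9.png')[y0:y1,x0:x1],None,fx=s,fy=s,interpolation=2)
lip=np.array([.5682,.0443])
draw(im,'side',box(.091,.032,.113,lip,11.5),x0,y0,s,(255,0,0))
draw(im,'side',box(.08,.022,.155,lip,11.5),x0,y0,s,(0,255,0))
cv2.imwrite('pics/ov9.png',im)
E
```

```text
(no output)
```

View pics/ov9.png

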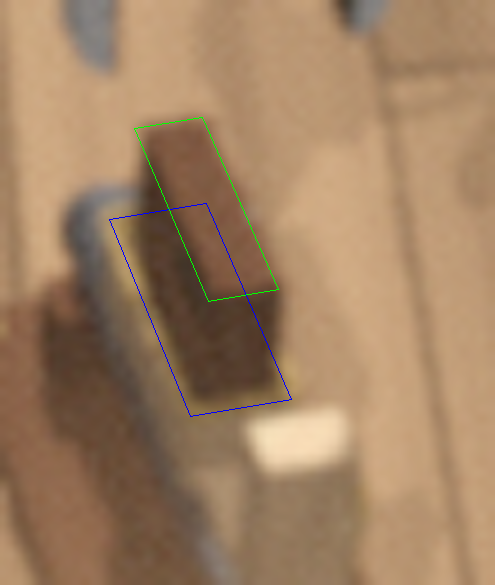

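The frame top matches the fully seated model (z 0.155) within about 1 px. Now I'll move over the grip with the gripper open.

Emit:
{"name": "play_rows", "arguments": {"increments": [[[0, 0, 0, 0.6, 0], [0, 0, 0, 1.2, 0], [0, 0, 0, 1.6, 0], [0, 0, 0, 1.9, 0], [0, 0, 0, 1.9, 0], [0, 0, 0, 1.5, 0], [0, 0, 0, 0.9, 0], [0, 0, 0, 0.4, 0], [0, 0, 0, 0, 0]]], "newtons": 40}}

```text
time_s: 11.57
ee_pos: [0.5899, -0.0515, 0.2162]
eef_rot: [-1.986, 1.57, 2.926]
force: [-0.1, 1.2, 0.6]
grip_width: 0.0942
```

Emit:
{"name": "play_rows", "arguments": {"increments": [[[0, 0.8, 0, 0, 0], [0, 1.2, 0, 0, 0], [0, 1.2, 0, 0, 0], [0, 0.8, 0, 0, 0], [0, 0, 0, 0, 0]]]}}

```text
time_s: 11.98
ee_pos: [0.5889, -0.0503, 0.1739]
eef_rot: [-1.929, 1.567, 2.984]
force: [-0.0, -0.3, -0.1]
grip_width: 0.0941
```

```bash
python3 -c "
from h import *
go([.590,-.0508,.101],11.5)
cv2.imwrite('pics/side10.png',ctrl.camera('side')[:,:,::-1])
s=cv2.imread('pics/side10.png')
crop(s,310,200,400,285,7,'pics/s10.png')
cv2.imwrite('pics/top10.png',ctrl.camera('top')[:,:,::-1])
crop(cv2.imread('pics/top10.png'),250,170,380,270,6,'pics/t10.png')
"
```

```text
t 11.98 pos [ 0.5889 -0.0503  0.1739] F [-0.0271 -0.2512 -0.0676] M [-0.0087 -0.0849  0.019 ] w 0.0941
q [-0.1472  0.4192  1.4344  0.      1.2919 -0.3484]
toolx [-0.0038  0.0006 -1.    ] tooly ang 11.531141344103158
shift cm tool [7.2893 0.1234 0.0825]
turn deg about tool x 0.031141344103161828 alt -179.96885865589684
```

View pics/s10.png

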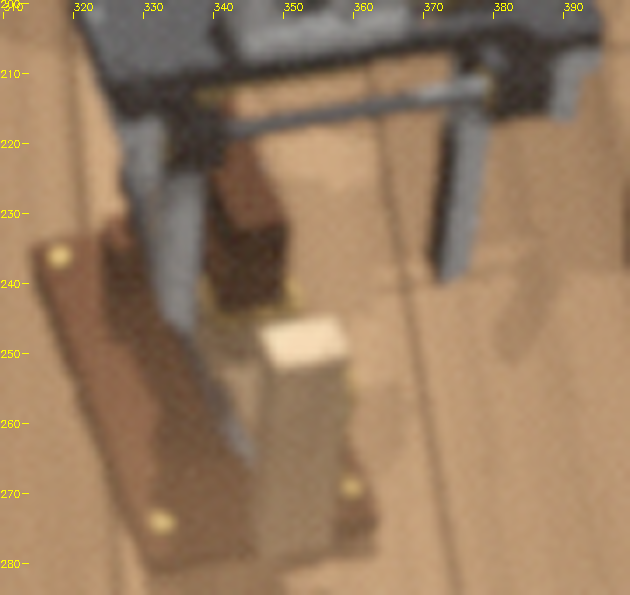

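View pics/t10.png

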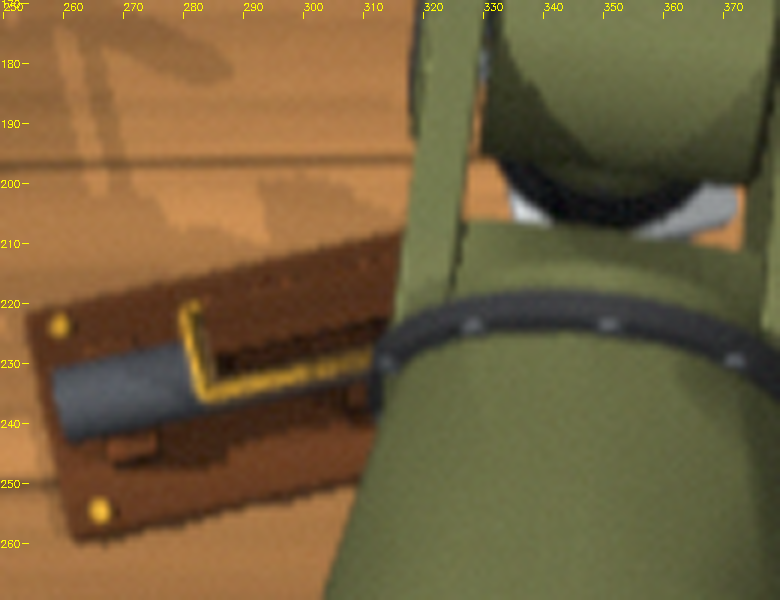

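```bash
python3 -c "
from h import *
u=np.array([.1994,-.98]);n=np.array([-.98,-.1994])
z=.1735
t=onz('side',[(333.2,245),(337,247),(371,239.5),(375.5,240)],z)[:,:2]
g=onz('side',[(346.3,247.3),(357.6,244.7),(359.3,249.7),(348.2,252.3)],.15)[:,:2]
print(t@n,t.mean(0)@n,t.mean(0)@u); print(g@n,g.mean(0)@n,g.mean(0)@u, g.mean(0))
"
```

```text
[-0.5117 -0.5192 -0.6133 -0.6242] -0.5671009509946564 0.17125481790842945
[-0.5502 -0.5821 -0.5808 -0.5497] -0.5657101481965605 0.16802583903455184 [ 0.5878 -0.0519]
```

The tool is centred over the post within about 1.5 mm. Descending and then closing.

Emit:
{"name": "play_rows", "arguments": {"increments": [[[0, 0.6, -0.1, 0, 0], [0, 1.2, 0, 0, 0], [0, 1.5, 0, 0, 0], [0, 1.5, 0, 0, 0], [0, 1.2, 0, 0, 0], [0, 0.8, 0, 0, 0], [0, 0.5, 0, 0, 0], [0, 0, 0, 0, 0]]]}}

```text
time_s: 12.75
ee_pos: [0.5886, -0.0509, 0.1026]
eef_rot: [-1.933, 1.569, 2.98]
force: [-0.6, 0.3, 0.1]
grip_width: 0.0942
```

```bash
python3 -c "
from h import *
go([.590,-.0508,.101],11.5)
cv2.imwrite('pics/side11.png',ctrl.camera('side')[:,:,::-1])
s=cv2.imread('pics/side11.png')
crop(s,310,200,400,285,7,'pics/s11.png')
"
```

```text
t 12.75 pos [ 0.5886 -0.0509  0.1026] F [-0.6132  0.3495  0.1088] M [-0.0451 -0.1446 -0.0431] w 0.0942
q [-0.1483  0.4895  1.5076  0.      1.1458 -0.3491]
toolx [-0.0013  0.0002 -1.    ] tooly ang 11.503171904772744
shift cm tool [0.1644 0.1426 0.0138]
turn deg about tool x 0.0031719047727420957 alt -179.99682809522727
```

View pics/s11.png

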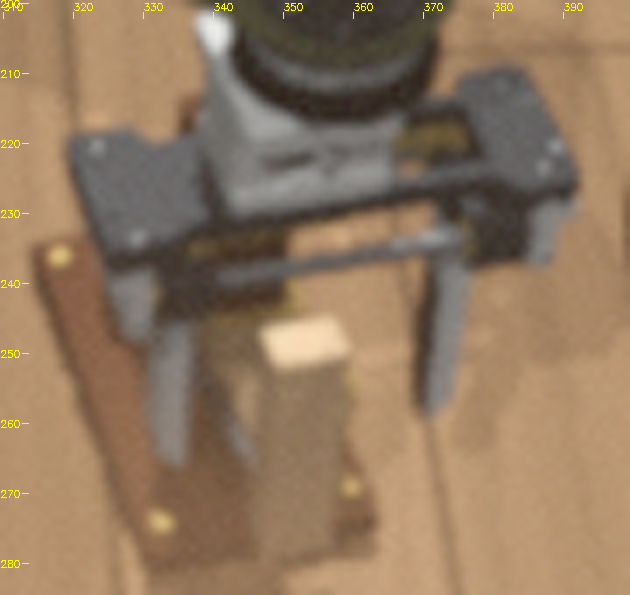

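Emit:
{"name": "play_rows", "arguments": {"increments": [[[80, 0.1, 0, 0, 0], [110, 0, 0, 0, 0], [130, 0, 0, 0, 0], [140, 0, 0, 0, 0], [145, 0, 0, 0, 0], [150, 0, 0, 0, 0], [155, 0, 0, 0, 0], [155, 0, 0, 0, 0], [155, 0, 0, 0, 0]]], "newtons": 30}}

```text
time_s: 13.55
ee_pos: [0.589, -0.051, 0.1027]
eef_rot: [1.211, 1.57, -0.159]
force: [2.9, -0.7, 0.2]
grip_width: 0.0382
```

Emit:
{"name": "play_rows", "arguments": {"increments": [[[160, 0, 0, 0, 0], [165, 0, 0, 0, 0], [170, 0, 0, 0, 0], [180, 0, 0, 0, 0], [190, 0, 0, 0, 0], [210, 0, 0, 0, 0], [230, 0, 0, 0, 0], [255, 0, 0, 0, 0], [255, 0, 0, 0, 0], [255, 0, 0, 0, 0]]], "newtons": 40}}

```text
time_s: 14.38
ee_pos: [0.5888, -0.0511, 0.1027]
eef_rot: [-1.299, 1.571, -2.669]
force: [-0.5, -1.6, 2.9]
grip_width: 0.0301
```

```bash
python3 -c "
from h import *
go([.590,-.0508,.101],11.5)
cv2.imwrite('pics/side12.png',ctrl.camera('side')[:,:,::-1])
s=cv2.imread('pics/side12.png')
crop(s,310,200,400,285,7,'pics/s12.png')
"
```

```text
t 14.38 pos [ 0.5888 -0.0511  0.1027] F [-0.4537 -1.6427  2.935 ] M [-0.1135  0.1831  0.2132] w 0.0301
q [-0.1484  0.4893  1.5077 -0.0001  1.1447 -0.3491]
toolx [-0.0002 -0.0001 -1.    ] tooly ang 11.501995798742051
shift cm tool [ 0.1714  0.1223 -0.0035]
turn deg about tool x 0.0019957987420582413 alt -179.99800420125794
```

View pics/s12.png

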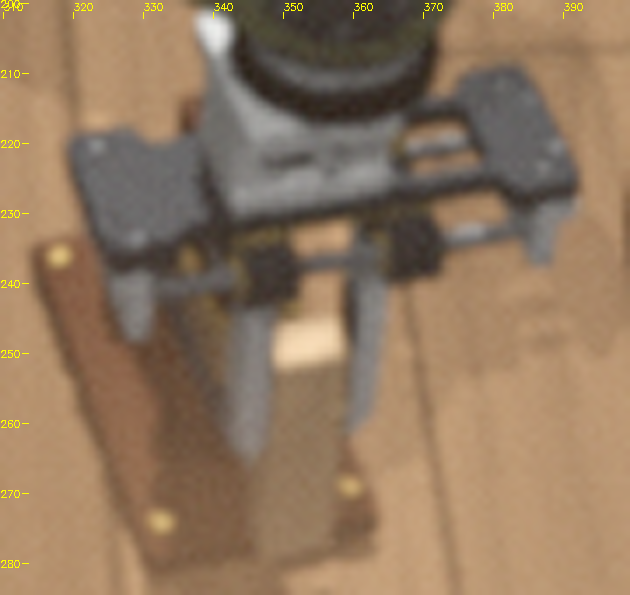

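The opening is 30.1 mm, so the button is fully in. Starting the pull along tool +z.

Emit:
{"name": "play_rows", "arguments": {"increments": [[[255, 0, 0, 0.1, 0], [255, 0, 0, 0.2, 0], [255, 0, 0, 0.3, 0], [255, 0, 0, 0.4, 0], [255, 0, 0, 0.4, 0], [255, 0, 0, 0.4, 0], [255, 0, 0, 0.2, 0], [255, 0, 0, 0, 0]]], "newtons": 45}}

```text
time_s: 15.1
ee_pos: [0.593, -0.0712, 0.1026]
eef_rot: [-0.422, 1.571, -1.792]
force: [-3.1, 0.9, 3.1]
grip_width: 0.0297
```

```bash
python3 -c "
from h import *
go([.590,-.0508,.101],11.5)
R=Ro.from_euler('xyz',ctrl.get_obs()['eef_rot']).as_matrix();print('F tool',R.T@ctrl.get_obs()['force'])
"
```

```text
t 15.1 pos [ 0.593  -0.0712  0.1026] F [-3.0985  0.8929  3.1047] M [0.3458 0.505  0.278 ] w 0.0297
q [-0.1808  0.5021  1.4886 -0.0001  1.1509 -0.381 ]
toolx [-0.     -0.0001 -1.    ] tooly ang 11.469012329508205
shift cm tool [ 0.1608  0.117  -2.0614]
turn deg about tool x -0.030987670491796848 alt 179.9690123295082
F tool [-3.1047 -2.8592 -1.4908]
```

Emit:
{"name": "play_rows", "arguments": {"increments": [[[255, 0, -0.01, 0.3, 0], [255, 0, -0.01, 0.5, 0], [255, 0, -0.01, 0.5, 0], [255, 0, -0.01, 0.5, 0], [255, 0, -0.01, 0.5, 0], [255, 0, 0, 0.5, 0], [255, 0, 0, 0.4, 0], [255, 0, 0, 0.3, 0], [255, 0, 0, 0.2, 0], [255, 0, 0, 0, 0]]]}}

```text
time_s: 15.93
ee_pos: [0.6, -0.1074, 0.1027]
eef_rot: [1.132, 1.57, -0.239]
force: [2.9, 2.3, -0.0]
grip_width: 0.0299
```

```bash
python3 -c "
from h import *
go([.590,-.0508,.101],11.5)
R=Ro.from_euler('xyz',ctrl.get_obs()['eef_rot']).as_matrix();print('F tool',R.T@ctrl.get_obs()['force'])
"
```

```text
t 15.93 pos [ 0.6    -0.1074  0.1027] F [ 2.9411  2.3255 -0.0181] M [ 0.6405 -0.8712  0.1239] w 0.0299
q [-0.2372  0.5272  1.4501 -0.      1.1637 -0.4375]
toolx [ 0.0006 -0.0001 -1.    ] tooly ang 11.477959679321458
shift cm tool [ 0.1658  0.1441 -5.7432]
turn deg about tool x -0.022040320678542002 alt 179.97795967932146
F tool [ 0.0195  3.345  -1.6938]
```

Emit:
{"name": "play_rows", "arguments": {"increments": [[[255, 0, 0.01, 0.2, 0], [255, 0, 0.01, 0.4, 0], [255, 0, 0.01, 0.5, 0], [255, 0, 0, 0.5, 0], [255, 0, 0, 0.5, 0], [255, 0, 0, 0.5, 0], [255, 0, 0, 0.5, 0], [255, 0, 0, 0.5, 0], [255, 0, 0, 0.5, 0], [255, 0, 0, 0.4, 0], [255, 0, 0, 0.2, 0], [255, 0, 0, 0, 0]]]}}

```text
time_s: 16.93
ee_pos: [0.6095, -0.1528, 0.1025]
eef_rot: [-3.058, 1.57, 1.855]
force: [1.7, 5.7, 0.5]
grip_width: 0.0297
```

```bash
python3 -c "
from h import *
go([.590,-.0508,.101],11.5)
R=Ro.from_euler('xyz',ctrl.get_obs()['eef_rot']).as_matrix();print('F tool',R.T@ctrl.get_obs()['force'], R.T@(ctrl.get_obs()['ee_pos']-[.5888,-.0511,.1027]))
"
```

```text
t 16.93 pos [ 0.6095 -0.1528  0.1025] F [1.7389 5.7013 0.5162] M [ 1.1819 -0.7154  0.0843] w 0.0297
q [-0.3042  0.5672  1.3882  0.0008  1.1866 -0.5052]
toolx [-0.0002  0.0008 -1.    ] tooly ang 11.501758684771584
shift cm tool [  0.1617   0.1265 -10.3793]
turn deg about tool x 0.001758684771587582 alt -179.99824131522843
F tool [-0.512   2.8408 -5.2405] [ 0.0001 -0.      0.1037]
```

At 103.7 mm with a pull of about 5–6 N on the middle tube. Approaching the second stop slowly.

Emit:
{"name": "play_rows", "arguments": {"increments": [[[255, 0, 0.01, 0.2, 0], [255, 0, 0, 0.3, 0], [255, 0, 0, 0.3, 0], [255, 0, 0, 0.3, 0], [255, 0, 0, 0.2, 0], [255, 0, 0, 0.15, 0], [255, 0, 0, 0.1, 0], [255, 0, 0, 0, 0]]]}}

```text
time_s: 17.6
ee_pos: [0.6126, -0.1676, 0.1025]
eef_rot: [-2.866, 1.57, 2.047]
force: [1.2, 6.1, -0.5]
grip_width: 0.0301
```

Emit:
{"name": "play_rows", "arguments": {"increments": [[[255, 0, 0, 0.07, 0], [255, 0, 0, 0.07, 0], [255, 0, 0, 0.05, 0], [255, 0, 0, 0, 0], [255, 0, 0, 0, 0]]]}}

```text
time_s: 18.02
ee_pos: [0.6129, -0.1691, 0.1024]
eef_rot: [-2.844, 1.569, 2.07]
force: [0.4, 8.6, -0.1]
grip_width: 0.0299
```

```bash
python3 -c "
from h import *
go([.590,-.0508,.101],11.5)
R=Ro.from_euler('xyz',ctrl.get_obs()['eef_rot']).as_matrix();print('F tool',R.T@ctrl.get_obs()['force'], R.T@(ctrl.get_obs()['ee_pos']-[.5888,-.0511,.1027]))
"
```

```text
t 18.02 pos [ 0.6129 -0.1691  0.1024] F [ 0.4309  8.6205 -0.1076] M [ 1.6243 -0.7425  0.0214] w 0.0299
q [-0.3273  0.5834  1.3628  0.0012  1.1965 -0.5289]
toolx [-0.0008  0.0014 -1.    ] tooly ang 11.528413825375402
shift cm tool [  0.1617   0.1231 -12.0484]
turn deg about tool x 0.028413825375395163 alt -179.9715861746246
F tool [ 0.1193  2.1451 -8.3603] [0.0001 0.     0.1204]
```

Emit:
{"name": "play_rows", "arguments": {"increments": [[[255, 0, 0, 0.05, 0], [255, 0, 0, 0.05, 0], [255, 0, 0, 0, 0], [255, 0, 0, 0, 0]]]}}

```text
time_s: 18.35
ee_pos: [0.613, -0.1693, 0.1022]
eef_rot: [-2.845, 1.568, 2.069]
force: [0.8, 13.0, -0.0]
grip_width: 0.03
```

```bash
python3 -c "
from h import *
go([.590,-.0508,.101],11.5)
R=Ro.from_euler('xyz',ctrl.get_obs()['eef_rot']).as_matrix();print('F tool',R.T@ctrl.get_obs()['force'], R.T@(ctrl.get_obs()['ee_pos']-[.5888,-.0511,.1027]))
for n in ('side','top'): cv2.imwrite(f'pics/{n}13.png',ctrl.camera(n)[:,:,::-1])
crop(cv2.imread('pics/side13.png'),300,200,400,300,6,'pics/s13.png')
crop(cv2.imread('pics/top13.png'),245,170,375,270,6,'pics/t13.png')
"
```

```text
t 18.35 pos [ 0.613  -0.1693  0.1022] F [ 0.75   12.991  -0.0335] M [ 2.4384 -0.6129  0.0043] w 0.03
q [-0.328   0.5845  1.3617  0.0021  1.1975 -0.5302]
toolx [-0.0014  0.0025 -1.    ] tooly ang 11.546544893537265
shift cm tool [  0.1543   0.124  -12.0719]
turn deg about tool x 0.04654489353725921 alt -179.95345510646274
F tool [  0.0655   3.3352 -12.5778] [ 0.0002 -0.      0.1207]
```

View pics/s13.png

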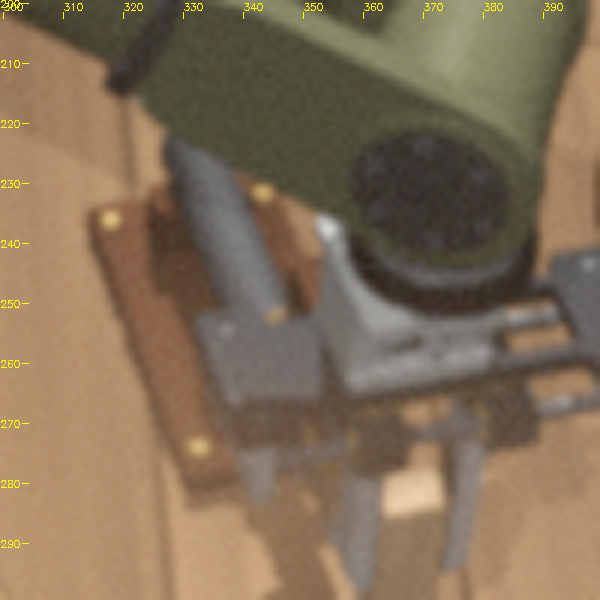

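View pics/t13.png

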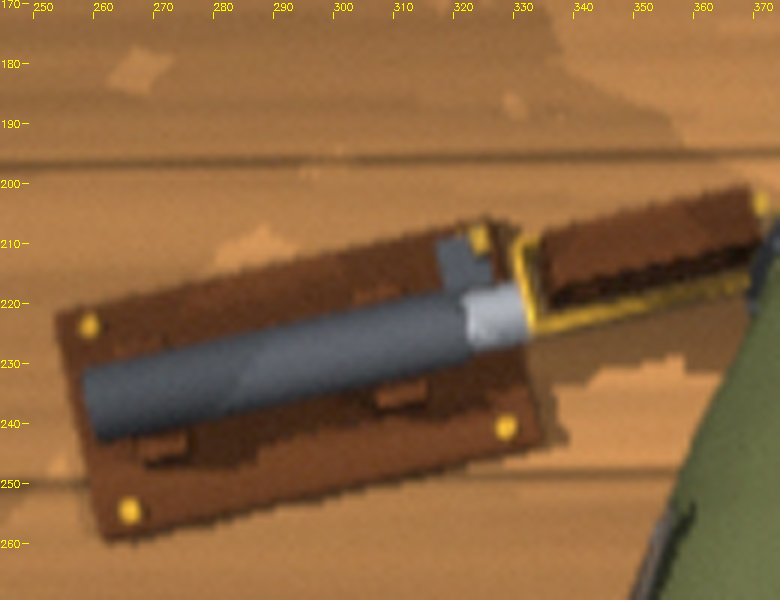

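Emit:
{"name": "play_rows", "arguments": {"increments": [[[255, 0, 0, 0.04, 0], [255, 0, 0, 0, 0], [255, 0, 0, 0, 0], [255, 0, 0, 0, 0], [255, 0, 0, 0, 0], [255, 0, 0, 0, 0]]]}}

```text
time_s: 18.95
ee_pos: [0.613, -0.1694, 0.1022]
eef_rot: [-2.84, 1.567, 2.074]
force: [-0.1, 14.0, -0.2]
grip_width: 0.0302
```

```bash
python3 -c "
from h import *
go([.590,-.0508,.101],11.5)
o=ctrl.get_obs();R=Ro.from_euler('xyz',o['eef_rot']).as_matrix();print('F tool',R.T@o['force'], R.T@(o['ee_pos']-[.5888,-.0511,.1027]),np.abs(o['joint_vel']).max())
a=onz('top',[(279.5,220.5),(283,236.8)],.113);b=onz('top',[(328,209.8),(331.8,225.0)],.113);print('lip moved',np.linalg.norm((b-a),axis=1))
f=onz('top',[(334.3,208),(366,200.5),(369.5,209.3),(336.5,218)],.155);print('frame top',f,np.linalg.norm(np.diff(f,axis=0),axis=1))
cv2.imwrite('pics/top14.png',ctrl.camera('top')[:,:,::-1]);crop(cv2.imread('pics/top14.png'),310,180,390,240,9,'pics/t14.png')
cv2.imwrite('pics/side14.png',ctrl.camera('side')[:,:,::-1])
"
```

```text
t 18.95 pos [ 0.613  -0.1694  0.1022] F [-0.0734 14.0259 -0.1987] M [ 2.752  -0.5562 -0.0832] w 0.0302
q [-0.3283  0.5849  1.3613  0.0025  1.198  -0.5307]
toolx [-0.0016  0.003  -1.    ] tooly ang 11.548572107076495
shift cm tool [  0.1543   0.1255 -12.084 ]
turn deg about tool x 0.048572107076495286 alt -179.9514278929235
F tool [  0.2408   2.7363 -13.7559] [ 0.0002 -0.      0.1208] 0.002603837211414134
lip moved [0.1158 0.1166]
frame top [[ 0.5938 -0.0292  0.155 ]
 [ 0.6097 -0.1012  0.155 ]
 [ 0.5894 -0.1084  0.155 ]
 [ 0.5708 -0.0336  0.155 ]] [0.0737 0.0216 0.0771]
```

View pics/t14.png

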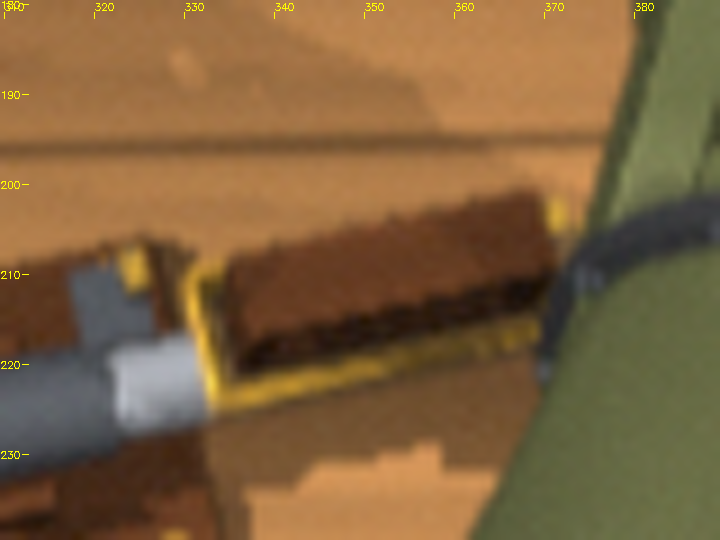

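View pics/side14.png

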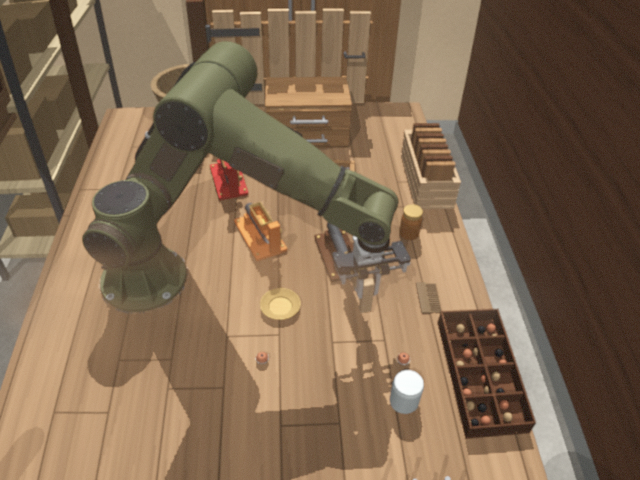

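Reading the lip again in the closer crop gives corners (330.4,210) and (333.2,225), so a shift of about 120 mm. The width is still 30 mm, the pull is 13.8 N against the stop, and nothing is moving. Handing in.

```bash
python3 -c "
from h import *
a=onz('top',[(279.5,220.5),(283,236.8)],.113);b=onz('top',[(330.4,209.8),(333.2,225.2)],.113);print('lip moved',np.linalg.norm((b-a),axis=1))
o=ctrl.get_obs();print(o['time_s'],o['force'],o['grip_width'])
print(ctrl.hand_in())
"
```

```text
lip moved [0.1213 0.1197]
19.05 [-0.5438 13.9256 -0.3355] 0.02966932234067438
the job is handed in; nothing more can be done
None
```

The counting frame is seated in the pocket of the dark-based stand. The show arm is out at its second stop, still held with the button squeezed in. I handed in at about 19 s; no verdict is given.

**Frame:** I gripped it at 22 mm and slid it straight down. It touched the pocket floor at the expected height (TCP 0.124 m), and I let go. In the side picture before the pull, its top matched a fully seated frame within about 1 px. In the last top picture it is still in the pocket.

**Show arm:** I closed on the grip until the opening read 30 mm, meaning the button was fully in. The pull then followed the stand's own direction past the first stop.

**Last checks:**
- The tool had travelled 120.8 mm, and the pocket's lip had moved about 120–121 mm in the top picture.
- The pull had risen from about 6 N to 13.8 N with almost no further movement, so the arm was against the second stop. The arm was standing still.
- The bystanders I could compare in the side picture looked unmoved; the robot hides much of the large abacus there.

**Disagreements:**
- The two cameras differed by about 4 mm in x. I worked from differences between points and checked the fit with overlays.
- My first reading of the lip's travel came out at 116 mm, because I misjudged its corner; the closer crop corrected it to 120–121 mm.

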